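# Gauge the coupling gap of a coolant pump set

### The arm

A 7-joint arm with a two-finger parallel gripper is mounted at the origin on the work surface. World frame = base frame: x ahead of the robot, y to its left, z up, the work surface at z = 0. Lengths are in m, angles in rad, forces in N, time in s.
With the tool pointing down it reaches from about 0.425 to 0.975 m from the base axis. Payload 16.7 kg.
Tool frame: the origin (TCP) lies at the very end of the fingers, on their centre line; the grasp point (between the pads) lies 19 mm behind it; z points along the fingers, y is the line along which they close (so a half turn about z gives the same grasp; the last joint's range is limited). The gripper opens to 85 mm and grips with 20 to 120 N. Pads are 22 mm wide; open, the fingers measure 114 mm over their backs; the gripper's body (76 mm by 85 mm) begins 54 mm behind the grasp point. The pads swing forward as they close: fully open they stand 13 mm farther back than shut.
Start: joints at [1.067, 0.426, 0.074, 1.606, -0.034, 1.111, -0.067], TCP at [0.234, -0.633, 0.231] pointing down, gripper open.
Joint ranges: [-2.85, 2.85], [-0.5, 2.14], [-1.23, 1.37], [0.21, 2.46], [-1.02, 4.16], [0.16, 2.05], [-2.73, 2.73]. Speed limits (rad/s): [1.89, 1.89, 2.39, 2.39, 3.01, 3.01, 3.01].

### API

Orientations are given as a unit quaternion [w, x, y, z].
In Python, from cell import bot gives the robot as it stands. The module is installed in compiled form; this text tells all that it offers.
- The arm moves only by the tool apply_moves, never from a script. Its argument "series" is a list of rows, each a list of 7 numbers: the shift along the tool's x, y, z in m, then the turn, a rotation vector about the tool's x, y, z in degrees, then the closure, from 0 (fully open) to 1 (shut). A call has exactly 10 rows; each row is the pose to reach, as a shift and turn from the pose commanded when the call began, along the tool's axes at that moment; what a row does not reach only later rows make up. A row lasts 1/10 s, in which the tool goes at most 50 mm and 8.59 degrees, less where a joint would pass 70% of its speed; a pose out of reach is approached as far as the arm can. A call with a gripper value outside its range is refused whole. The fingers move at their own pace and stop on an object; "newtons" is the grip in N (left out, the last holds). Time passes only in rows, so rows that repeat a pose let the fingers close, or fill a call up. It gives the time, the measured TCP pose, the force, the opening and the grip force at its end, in the units of the state.
- bot.sense(): the state, without advancing time (a new reading comes with each control period).
- bot.read_camera(name): name is "scene" or "side" or "wrist"; returns (picture, depth): 400x640x3 uint8, red, green, blue; 400x640 float32, m along the optical axis (not along the pixel's ray), 0 where there is no reading.
- bot.camera_params(name): a dict with "camera_matrix" (3x3 intrinsics, pixels), "xyz" and "orientation" of the camera in the world. Camera axes: x right, y down, z forward; pixel columns grow to the right and rows downward; lengths in m; the calibration is good to about 2 mm. A picture is of the moment at which its call begins: read the wrist's pose just before it. camera_params takes no time and is no camera call; for the wrist camera it gives the pose at the moment of the call.
- bot.sign_off(): hands the job in; it is judged then, once.
The state is a dict: "time": time; "joint_pos": joint angles; "qvel": joint speeds; "effort": joint torques, N m; "eef_pos": TCP position; "tcp_rot": TCP orientation; "ft_force": force on the tool from outside, world axes, zero at the start; "wrist_torque": the same for the moment, N m; "opening": finger opening in m; "finger_force": force on a finger pad.
Only numpy, scipy, OpenCV 4.12 (cv2) and the standard library are available. Lean on these libraries where they do the work, as an engineer would, in place of code of your own. Each camera call takes 0.05 s, during which the arm holds its last target. There are 200 camera calls.

### The job

The coolant pump set on the bench is ready for its coupling gap to be read. Draw the red-handled taper gauge out of the wooden tool block and slide its blade, upright and square, straight down between the two coupling flanges at their very top until it drags snugly on both faces, without forcing it (the sprung motor flange may give a millimetre or two, no more). Finish while holding the gauge still at that depth so that it can be read, and leave everything else on the bench where it stands.

Things in the scene. Friction and masses are not known exactly. Their poses are not given: they have to be found in the camera images.
- taper_gauge: Steel wedge gauge, 130 g, blade down in a slot of the tool block. Red upright handle 30 mm (x) by 18 mm (y), 75 tall. Blade below it 18 wide (x), 90 long, thickness along y 10.5 mm at the handle, evenly down to 1.5 at the tip (1 mm per 10 mm, half each side). Origin: centre of the handle's underside, which rests on the block's top. z up the handle; at the start x, y are parallel to the block's.
- gauge_grip (a point): Middle of the gauge's handle, 45 mm above its origin and 30 mm below its top; axes as the gauge's. Grip here from above with the fingers closing along y on the wide faces, across 18 mm.
- gauge_tip (a point): End of the gauge's blade, 90 mm below its origin; axes as the gauge's.
- tool_block: Dark hardwood block fixed to the bench, 204 mm (x) by 60 (y), 105 high; origin under its centre, z up. Four equal slots in its top, at x = -72, -24, 24 and 72 mm, each 21 mm (x) by 12.5 (y), 97 deep, hold gauge, scraper, file and screwdriver in any order; no handle stands more than 82 mm above the block.
- pump_set: Grey base plate (170 x 520 x 14 mm) fixed to the bench, with green gear pump (up to 145 mm high), green motor (up to 182) and between them a bare steel flange coupling with an open gap. Origin: on the bench below the face of the pump's flange; x level across the shaft, y along the shaft from pump to motor, z up. Shaft axis 85 mm above the bench. The motor starts 60 mm beyond its flange's face.
- pump_face (a point): Topmost point of the pump's rigid flange, in the plane of its flat face, 135 mm above the bench; axes as the pump set's. Both flanges: 100 mm diameter, 15 thick, rims chamfered 4 mm at 45 degrees towards the gap, making a funnel mouth; flat faces begin 4 mm below the rim.
- motor_face (a point): Topmost point of the motor's flange, in the plane of its flat face, 135 mm above the bench; moves with it; axes as the pump set's. The gap between the faces is its distance from pump_face along y: 4.5 to 7.5 mm, different each time. Nothing is inside the gap.
- motor_hub (a joint): End float of the motor's flange in m: 0 at rest, grows as it is pushed away from the pump (pump set's +y), to 0.006. It gives from 1.2 N on, then 4 N per mm. Friction on the blade is 0.5 to 0.7, so pushing the gauge down takes about 1.3 times the side force: about 3 N where it begins to drag, 6 N snug, over 12 N forced. The hand need not press on once it is snug.
- scraper: Flat scraper with turned pale-wood handle (27 mm diameter, 82 mm tall) standing in the tool block; origin at the handle's underside. Leave alone.
- file: Flat file with a stouter turned pale-wood handle (29 mm diameter, 75 mm tall) standing in the tool block; origin at the handle's underside. Leave alone.
- screwdriver: Screwdriver with round yellow handle (29 mm diameter, 80 mm tall) standing in the tool block; origin at the handle's underside. Leave alone.
- spanner: Steel spanner 190 mm long lying flat beyond the pump set; origin under its centre. Leave alone.
- bolt_tray: Blue tray 80 x 112 x 28 mm with the coupling's bolts, on the robot's side of the pump set; origin under its centre. Leave alone.
- oil_can: Red oil can, 72 mm diameter, brass spout to 153 mm high, beyond the tool block; origin under its centre. Leave alone.
- square: Engineer's square lying flat beyond the tool block, 22 mm high; blade 150 mm, stock 100 mm; origin under the stock. Leave alone.
- tea_mug: White mug, 76 mm diameter, 85 mm high, beyond the pump set; origin under its centre. Leave alone.
- coolant_bottle: Blue plastic bottle, 64 mm diameter, 130 mm high, beyond the pump set; origin under its centre. Leave alone.
There are look-alikes about, which are no part of the job. There is more than one size of the taper_gauge; the job needs the smallest.

How it is judged:
On the way, in this order (a step that is already met when the one before it is completed fails the run):
1. the gauge has been drawn clear of the tool block, gripped in the fingers and upright (z of gauge_tip in the frame of tool_block above 0.105 m and contact force between the fingers and taper_gauge above 2 N and angle between taper_gauge's own z axis and vertical below 0.2 rad), for 0.1 s.
2. the blade has entered the gap from above at the top of the coupling (z of gauge_tip in the frame of pump_face below -0.008 m and distance between gauge_tip and pump_face below 0.05 m and y of gauge_tip in the frame of pump_face above -0.001 m and y of gauge_tip in the frame of motor_face below 0.001 m and x of gauge_tip in the frame of pump_face between -0.015 and 0.015 m), for 0.1 s.
At the end, for the whole second after the job is handed in: Gauge gripped and still, upright (0.1 rad), square to the flanges (0.15 rad), within 15 mm of the coupling's top, tip 25 to 90 mm below the rim, bearing on both flanges with at least 1.5 N each, motor flange pushed back less than 2.5 mm; all this through the last second (contact force between the fingers and taper_gauge above 2 N and angle between taper_gauge's own z axis and vertical below 0.1 rad and angle between the y axis of taper_gauge and the y axis of pump_set, either way round below 0.15 rad and z of gauge_tip in the frame of pump_face between -0.09 and -0.025 m and x of gauge_tip in the frame of pump_face between -0.015 and 0.015 m and contact force between taper_gauge and pump_set above 1.5 N and contact force between taper_gauge and motor_hub above 1.5 N and value of joint motor_hub below 0.0025 m and linear speed of taper_gauge below 0.01 m/s); the arm keeps its last pose, push and grip.
It fails at once if the gauge was forced: the motor flange was pushed back by more than 3 mm (value of joint motor_hub above 0.003 m).
It fails at once if another tool of the block was disturbed (distance of any of scraper, file, screwdriver from where it was at the start of the episode above 0.015 m).
It fails at once if something else on the bench was shifted (distance of any of spanner, bolt_tray, oil_can, square, tea_mug, coolant_bottle from where it was at the start of the episode above 0.02 m).
It also fails if it takes over 35 s, if anything falls off the work surface, if the arm or the gripper's body presses on something with over 40 N, if the wrist force passes 120 N, or if a joint passes its speed limit or range.

## Working session

There is one attempt and no reset: what is moved stays moved. The work goes in short steps, Python scripts to look and compute and a tool call to move; the robot and the scene stay as the last step left them, time stands still between calls to the robot, and variables do not carry over. Pictures are saved under pics/ and viewed, at most 10 in all, crops included, and the job is handed in when it is done.

Besides the shell and the picture viewer there is one more tool, called after "Emit:" as name([rows], argument=value, ...), one row to a line, values as JSON. apply_moves: Moves the arm, as the interface text tells. Its arguments: {"type":"object","properties":{"series":{"type":"array","items":{"type":"array","items":{"type":"number"}}},"newtons":{"type":"number"}},"required":["series"]}

```bash
mkdir -p pics
cat > h.py <<'E'
import numpy as np, cv2
from scipy.spatial.transform import Rotation as R
from cell import bot
def rot(q): return R.from_quat([q[1],q[2],q[3],q[0]])
def grab(n):
    p=bot.camera_params(n); a,d=bot.read_camera(n); return a,d,p
def cloud(d,p):
    K=np.array(p["camera_matrix"]); v,u=np.mgrid[:d.shape[0],:d.shape[1]]
    c=np.stack([(u-K[0,2])/K[0,0]*d,(v-K[1,2])/K[1,1]*d,d],-1)
    return c@rot(p["orientation"]).as_matrix().T+np.array(p["xyz"])
def ray(p,u,v,z):
    K=np.array(p["camera_matrix"]); r=rot(p["orientation"]).apply([(u-K[0,2])/K[0,0],(v-K[1,2])/K[1,1],1])
    o=np.array(p["xyz"]); return o+r*(z-o[2])/r[2]
E
python3 - <<'E'
from h import *
for n in("scene","side","wrist"):
    a,d,p=grab(n); cv2.imwrite(f"pics/{n}0.png",a[:,:,::-1]); np.savez(f"{n}0.npz",a=a,d=d,**{k:np.array(p[k]) for k in p})
    print(n,np.round(p["xyz"],3),np.round(p["orientation"],3),np.round(p["camera_matrix"],1).tolist())
s=bot.sense();print({k:np.round(s[k],3) for k in s})
E
```

```text
scene [ 1.327 -0.384  0.715] [-0.353  0.722  0.535 -0.261] [[376.4, 0.0, 323.4], [0.0, 376.4, 204.5], [0.0, 0.0, 1.0]]
side [0.271 0.368 0.747] [ 0.1   -0.261  0.894 -0.351] [[374.1, 0.0, 320.5], [0.0, 374.1, 199.2], [0.0, 0.0, 1.0]]
wrist [ 0.301 -0.608  0.373] [ 0.115  0.812 -0.566 -0.081] [[350.9, 0.0, 315.2], [0.0, 350.9, 198.6], [0.0, 0.0, 1.0]]
{'time': np.float64(0.15), 'joint_pos': array([ 1.066,  0.427,  0.074,  1.606, -0.034,  1.111, -0.067]), 'qvel': array([-0.002, -0.003,  0.001, -0.003, -0.001,  0.002,  0.002]), 'effort': array([ 4.0000e-03, -9.5032e+01,  3.7630e+00, -4.6376e+01,  1.9000e-02,
        8.0000e-03,  0.0000e+00]), 'eef_pos': array([ 0.234, -0.633,  0.231]), 'tcp_rot': array([-0.001,  0.984,  0.176, -0.   ]), 'ft_force': array([-0.211,  0.104, -0.587]), 'wrist_torque': array([ 0.01 ,  0.018, -0.04 ]), 'finger_force': np.float64(0.0), 'opening': np.float64(0.086)}
```

View pics/scene0.png

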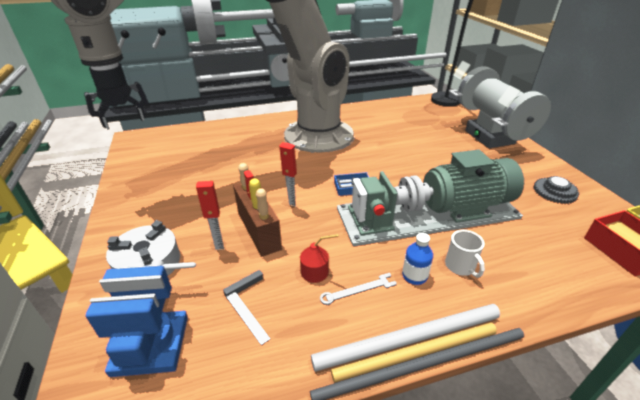

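View pics/side0.png

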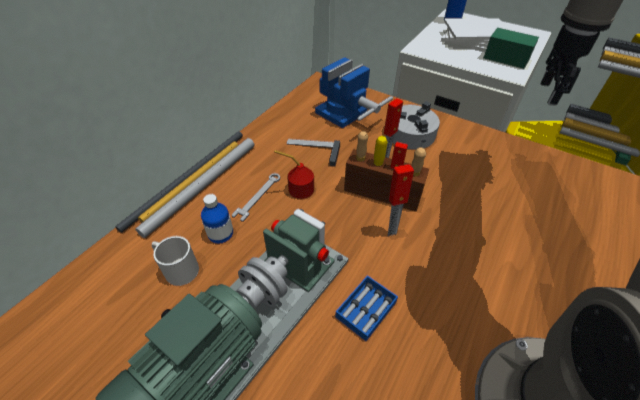

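The scene picture shows the block near (258,215). A small red handle at (250,180) stands in its slots, and two larger red gauges stand outside the block at (208,200) and (289,160). The coupling is near (412,195). In the side view the block is at (387,180), its red handle at (400,155), the near big gauge at (400,190), the far one at (393,118), and the coupling at (262,280).

Run:
```python
from h import *
for n in("scene","side"):
    z=np.load(n+"0.npz"); a,d=z["a"],z["d"]; P=cloud(d,z); hsv=cv2.cvtColor(a,cv2.COLOR_RGB2HSV)
    H,S,V=[hsv[...,i].astype(int) for i in range(3)]
    inb=(d>0)&(P[...,2]>0.02)&(P[...,2]<0.3)&(P[...,0]>0.2)&(P[...,0]<1.1)
    for name,m in (("red",((H<6)|(H>174))&(S>170)&(V>90)),("yel",(H>22)&(H<33)&(S>150)&(V>90)),("block",(S>90)&(V<110)&(H<15)),("green",(H>50)&(H<90)&(S>50)),("blue",(H>100)&(H<125)&(S>130))):
        c,l,st,ce=cv2.connectedComponentsWithStats((m&inb).astype(np.uint8))
        for i in range(1,c):
            if st[i,4]<40: continue
            q=P[l==i]; print(n,name,st[i],np.round(np.percentile(q,[3,50,97],0),3).tolist())
    # block top and motor/pump
    m=(S>90)&(H<15)&(np.abs(P[...,2]-.105)<.006)&inb
    print("blocktop",m.sum()); 
    if m.sum()>10: print(cv2.minAreaRect(P[m][:,:2].astype(np.float32)*1000))
a=[cv2.imread("pics/scene0.png")[130:260,180:300],cv2.imread("pics/side0.png")[80:220,330:440],cv2.imread("pics/scene0.png")[150:240,340:460],cv2.imread("pics/side0.png")[210:320,220:350]]
r=lambda x:cv2.resize(x,(400,300),interpolation=cv2.INTER_CUBIC)
cv2.imwrite("pics/crop1.png",np.vstack([np.hstack([r(a[0]),r(a[1])]),np.hstack([r(a[2]),r(a[3])])]))
```

```text
scene red [279 143  17  33 406] [[0.428, -0.233, 0.126], [0.443, -0.217, 0.175], [0.452, -0.199, 0.215]]
scene red [244 171   9  21  75] [[0.477, -0.341, 0.129], [0.493, -0.336, 0.177], [0.502, -0.325, 0.18]]
scene red [196 181  23  37 574] [[0.555, -0.458, 0.126], [0.567, -0.439, 0.177], [0.572, -0.421, 0.216]]
scene red [374 205  10  10  75] [[0.629, -0.034, 0.088], [0.637, -0.023, 0.103], [0.64, -0.012, 0.11]]
scene red [ 588  211   52   61 1410] [[0.8, 0.53, 0.022], [0.849, 0.537, 0.047], [0.936, 0.641, 0.069]]
scene red [300 243  28  35 740] [[0.701, -0.251, 0.023], [0.728, -0.225, 0.061], [0.742, -0.193, 0.092]]
scene yel [250 180  10  28 133] [[0.538, -0.335, 0.112], [0.545, -0.329, 0.164], [0.548, -0.313, 0.183]]
scene yel [628 206  12  11  72] [[0.795, 0.65, 0.039], [0.797, 0.682, 0.063], [0.822, 0.713, 0.07]]
scene block [234 189  47  62 939] [[0.439, -0.371, 0.023], [0.607, -0.329, 0.064], [0.616, -0.286, 0.103]]
scene blue [335 179  17  12  43] [[0.366, -0.057, 0.021], [0.419, -0.049, 0.025], [0.425, -0.021, 0.028]]
scene blue [407 243  25  24 460] [[0.781, -0.014, 0.068]
[... 1471 characters left out ...]
33, 0.024], [0.545, 0.01, 0.116], [0.615, 0.037, 0.139]]
side green [   97   285   164   115 10537] [[0.516, 0.18, 0.026], [0.559, 0.281, 0.143], [0.628, 0.384, 0.181]]
side blue [446   0  21  18 302] [[0.681, -1.491, 0.059], [0.709, -1.467, 0.095], [0.747, -1.455, 0.13]]
side blue [ 316   58   54   66 1988] [[0.725, -0.631, 0.022], [0.764, -0.566, 0.109], [0.856, -0.535, 0.17]]
side blue [201 203  27  25 486] [[0.757, -0.002, 0.068], [0.772, 0.029, 0.089], [0.798, 0.047, 0.108]]
side blue [336 276  61  61 378] [[0.341, -0.055, 0.02], [0.382, 0.011, 0.026], [0.428, 0.061, 0.029]]
blocktop 860
((558.18017578125, -247.97903442382812), (312.32208251953125, 728.0416259765625), 0.406769335269928)
```

View pics/crop1.png

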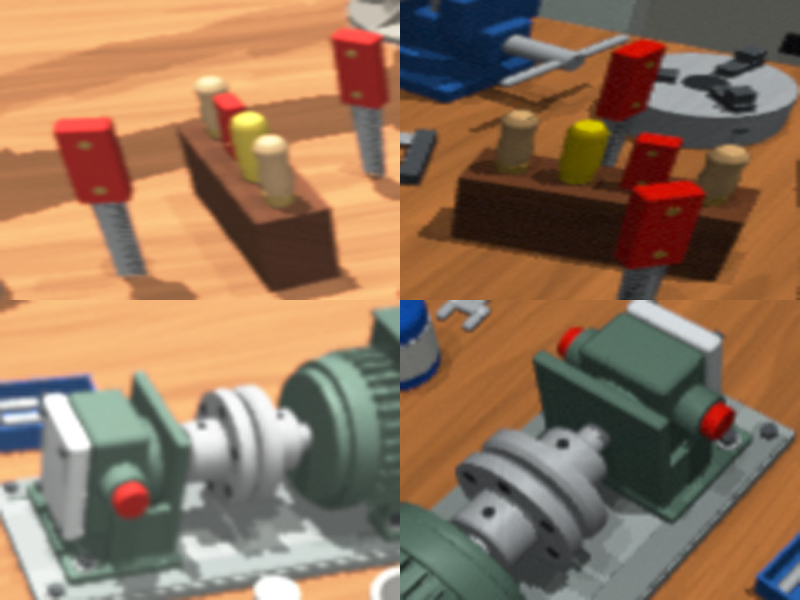

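The crop confirms it: the small red gauge is the block's second slot from the robot side (crop about (655,160) in the side view), flanked by a pale and a yellow handle. The big ones stand free on the bench. Next I plan an overhead wrist look.

```bash
cat >> h.py <<'E'
def plan(target,yaw):
    """shift and turn in tool axes to reach a tool-down pose with tool x at yaw(deg)"""
    s=bot.sense(); Rt=rot(s["tcp_rot"]); G=R.from_euler("z",yaw,degrees=True)*R.from_quat([1,0,0,0])
    sh=Rt.inv().apply(np.array(target)-s["eef_pos"]); rv=np.degrees((Rt.inv()*G).as_rotvec())
    print("shift mm",np.round(sh*1000,1),"turn",np.round(rv,2),"at",np.round(s["eef_pos"],4),"yaw",np.round(np.degrees(np.arctan2(*Rt.as_matrix()[[1,0],0])),2),"t",s["time"])
E
python3 - <<'E'
from h import *
p=bot.camera_params("wrist"); print(rot(p["orientation"]).as_matrix().round(3).tolist())
plan([.42,-.345,.36],0)
plan([.42,-.345,.36],180)
E
```

```text
[[0.347, -0.901, -0.262], [-0.938, -0.333, -0.096], [-0.001, 0.279, -0.96]]
shift mm [ 274.  -205.4 -129.1] turn [-6.000e-02  1.000e-02  2.033e+01] at [ 0.2344 -0.6327  0.2307] yaw 20.33 t 0.15
shift mm [ 274.  -205.4 -129.1] turn [-2.0000e-02 -8.0000e-02 -1.5967e+02] at [ 0.2344 -0.6327  0.2307] yaw 20.33 t 0.15
```

Emit:
apply_moves([
  [0,0,-0.05,0,0,0,0],
  [0.03,-0.02,-0.085,0,0,4,0],
  [0.065,-0.05,-0.1,0,0,8,0],
  [0.1,-0.075,-0.115,0,0,12,0],
  [0.135,-0.105,-0.129,0,0,16,0],
  [0.17,-0.13,-0.129,0,0,20.3,0],
  [0.21,-0.155,-0.129,0,0,20.3,0],
  [0.245,-0.18,-0.129,0,0,20.3,0],
  [0.274,-0.205,-0.129,0,0,20.3,0],
  [0.274,-0.205,-0.129,0,0,20.3,0],
])

```text
time: 1.15
eef_pos: [0.4231, -0.3407, 0.3604]
tcp_rot: [-0.001, 1.0, 0.004, 0.0]
ft_force: [-0.5, 0.4, 0.0]
opening: 0.0853
finger_force: 0.0
```

Run:
```python
from h import *
s=bot.sense(); print(np.round(s["eef_pos"],4),np.abs(s["qvel"]).max(),s["joint_pos"].round(2),s["time"])
a,d,p=grab("wrist"); cv2.imwrite("pics/w1.png",a[:,:,::-1]); np.savez("w1.npz",a=a,d=d,**{k:np.array(p[k]) for k in p})
print(p["xyz"])
```

```text
[ 0.4231 -0.3407  0.3604] 0.0739121719906518 [ 0.62  0.12 -0.07  1.73  0.01  1.3  -1.01] 1.15
[ 0.49437855 -0.34007088  0.5025028 ]
```

View pics/w1.png

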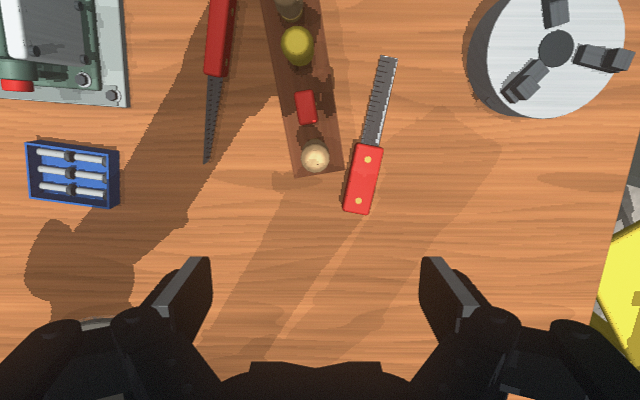

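The wrist view shows the gauge's red top in the block at (307,106), between the pale handle (315,157) and the yellow one (298,45). The two big gauges appear at (220,40) and (362,180); I need depth to tell how they stand.

Run:
```python
from h import *
z=np.load("w1.npz"); a,d=z["a"],z["d"]; P=cloud(d,z)
for u,v in((220,10),(220,60),(210,100),(205,155),(359,205),(362,160),(375,120),(388,62),(307,106),(300,106),(313,106),(315,157),(298,45),(330,150),(270,60),(315,98),(70,160)): print(u,v,np.round(P[v,u],3))
hsv=cv2.cvtColor(a,cv2.COLOR_RGB2HSV);H,S,V=[hsv[...,i].astype(int) for i in range(3)]
m=(((H<6)|(H>174))&(S>150)&(P[...,2]>.16)&(P[...,2]<.195)); m[:, :270]=0
c,l,st,ce=cv2.connectedComponentsWithStats(m.astype(np.uint8))
for i in range(1,c):
    if st[i,4]>30:
        q=P[l==i]; print(st[i],np.round(np.percentile(q,[5,50,95],0),4).tolist(), cv2.minAreaRect(q[:,:2].astype(np.float32)*1000))
m=(np.abs(P[...,2]-.105)<.005)&(d>0)
c,l,st,ce=cv2.connectedComponentsWithStats(m.astype(np.uint8))
for i in range(1,c):
    if st[i,4]>100: print("z105",st[i],cv2.minAreaRect(P[l==i][:,:2].astype(np.float32)*1000))
```

```text
220 10 [ 0.592 -0.227  0.044]
220 60 [ 0.537 -0.222  0.041]
210 100 [ 0.489 -0.198  0.011]
205 155 [ 0.415 -0.186  0.015]
359 205 [ 0.348 -0.402  0.03 ]
362 160 [ 0.412 -0.404  0.025]
375 120 [ 0.464 -0.423  0.002]
388 62 [ 0.54  -0.437  0.001]
307 106 [ 0.487 -0.332  0.18 ]
300 106 [ 0.487 -0.326  0.18 ]
313 106 [ 0.487 -0.338  0.18 ]
315 157 [ 0.441 -0.34   0.18 ]
298 45 [ 0.536 -0.325  0.185]
330 150 [ 0.437 -0.357  0.105]
270 60 [ 0.542 -0.278 -0.002]
315 98 [ 0.493 -0.339  0.106]
70 160 [0.407 0.005 0.014]
[294  89  24  36 649] [[0.4727, -0.3387, 0.1773], [0.4858, -0.3315, 0.1792], [0.4985, -0.3227, 0.1806]] ((485.6756896972656, -331.1294860839844), (29.31749153137207, 17.511430740356445), 10.256453514099121)
z105 [ 38   0  15  63 432] ((557.52978515625, -59.04022216796875), (7.299227237701416, 60.450923919677734), 81.02826690673828)
z105 [ 260    0   86  179 6741] ((501.3081359863281, -328.482177734375), (187.81468200683594, 60.14753341674805), 10.173816680908203)
z105 [  1  60  32  32 508] ((510.5389709472656, -20.9446964263916), (23.818756103515625, 42.41029357910156), 37.364803314208984)
```

The two big gauges stood on their tips and have toppled by themselves; they now lie flat at about y −0.20 and −0.41, and I can clear them easily. The gauge in the block is at (0.4857, −0.3312) with its top at 0.180, and the block's yaw is 10.2°.

Run:
```python
from h import *
plan([.4857,-.3312,.131],10.2)
```

```text
shift mm [ 64.2 -11.7 229.4] turn [-0.02 -0.01 -9.92] at [ 0.4215 -0.3433  0.3604] yaw 0.28 t 1.2
```

Emit:
apply_moves([
  [0.03,-0.006,0.0,0,0,-5,0],
  [0.0657,-0.0138,0.02,0,0,-10,0],
  [0.0657,-0.0138,0.06,0,0,-10,0],
  [0.0657,-0.0138,0.1,0,0,-10,0],
  [0.0657,-0.0138,0.1,0,0,-10,0],
  [0.0657,-0.0138,0.1,0,0,-10,0],
  [0.0657,-0.0138,0.1,0,0,-10,0],
  [0.0657,-0.0138,0.1,0,0,-10,0],
  [0.0657,-0.0138,0.1,0,0,-10,0],
  [0.0657,-0.0138,0.1,0,0,-10,0],
])

```text
time: 2.2
eef_pos: [0.4861, -0.3319, 0.2612]
tcp_rot: [0.0, 0.996, 0.087, 0.0]
ft_force: [0.2, -0.4, -0.0]
opening: 0.0854
finger_force: 0.0
```

Run:
```python
from h import *
plan([.4857,-.3312,.131],10.2)
a,d,p=grab("wrist"); np.savez("w2.npz",a=a,d=d,**{k:np.array(p[k]) for k in p}); P=cloud(d,p)
hsv=cv2.cvtColor(a,cv2.COLOR_RGB2HSV);H,S,V=[hsv[...,i].astype(int) for i in range(3)]
m=(((H<6)|(H>174))&(S>150)&(np.abs(P[...,2]-.18)<.006))
c,l,st,ce=cv2.connectedComponentsWithStats(m.astype(np.uint8))
for i in range(1,c):
    if st[i,4]>30:
        q=P[l==i]; print(st[i],q[:,2].mean(),cv2.minAreaRect(q[:,:2].astype(np.float32)*1000))
plan([.4857,-.3312,.131],10.2)
```

```text
shift mm [ -0.4  -0.8 130.2] turn [ 0.04 -0.05 -0.18] at [ 0.4861 -0.3319  0.2612] yaw 10.02 t 2.2
[ 301  185   27   43 1094] 0.17894369418837364 ((486.0675354003906, -330.8879089355469), (29.3668155670166, 17.67836570739746), 10.500360488891602)
shift mm [ -0.3  -0.7 129.9] turn [ 0.03 -0.04 -0.18] at [ 0.486  -0.3318  0.2609] yaw 10.02 t 2.25
```

Emit:
apply_moves([
  [0,-0.0008,0.03,0,0,-0.3,0],
  [0,-0.0008,0.065,0,0,-0.3,0],
  [0,-0.0008,0.095,0,0,-0.3,0],
  [0,-0.0008,0.12,0,0,-0.3,0],
  [0,-0.0008,0.13,0,0,-0.3,0],
  [0,-0.0008,0.13,0,0,-0.3,0.2],
  [0,-0.0008,0.13,0,0,-0.3,1],
  [0,-0.0008,0.13,0,0,-0.3,1],
  [0,-0.0008,0.13,0,0,-0.3,1],
  [0,-0.0008,0.13,0,0,-0.3,1],
], newtons=60)

```text
time: 3.25
eef_pos: [0.4862, -0.3312, 0.1313]
tcp_rot: [0.0, 0.996, 0.09, 0.001]
ft_force: [-2.7, 1.1, 7.1]
opening: 0.0173
finger_force: 58.2
```

Emit:
apply_moves([
  [0,0,0,0,0,0,1],
  [0,0,0,0,0,0,1],
  [0,0,0,0,0,0,1],
  [0,0,0,0,0,0,1],
  [0,0,-0.005,0,0,0,1],
  [0,0,-0.01,0,0,0,1],
  [0,0,-0.015,0,0,0,1],
  [0,0,-0.02,0,0,0,1],
  [0,0,-0.02,0,0,0,1],
  [0,0,-0.02,0,0,0,1],
])

```text
time: 4.25
eef_pos: [0.4857, -0.3309, 0.1504]
tcp_rot: [0.0, 0.996, 0.09, 0.0]
ft_force: [-0.1, 0.0, -1.0]
opening: 0.0172
finger_force: 58.5
```

Run:
```python
from h import *
for n,(u0,u1,v0,v1) in (("scene",(392,432,172,222)),("side",(235,290,250,310))):
    z=np.load(n+"0.npz"); P=cloud(z["d"],z)[v0:v1,u0:u1]; q=P[(P[...,2]>.122)&(P[...,2]<.139)]
    hsv=cv2.cvtColor(z["a"],cv2.COLOR_RGB2HSV)[v0:v1,u0:u1]; k=hsv[(P[...,2]>.122)&(P[...,2]<.139)]; q=q[k[:,1]<50]
    print(n,len(q),np.percentile(q,[3,50,97],0).round(3).tolist())
plan([.48,.08,.36],0)
```

```text
scene 247 [[0.556, 0.02, 0.122], [0.59, 0.094, 0.129], [0.626, 0.166, 0.138]]
side 546 [[0.544, 0.085, 0.123], [0.57, 0.101, 0.13], [0.603, 0.121, 0.135]]
shift mm [  68.  -405.3 -209.6] turn [ 1.000e-02 -1.000e-02  1.032e+01] at [ 0.4857 -0.3309  0.1504] yaw 10.32 t 4.25
```

Emit:
apply_moves([
  [0,0,-0.03,0,0,0,1],
  [0,0,-0.07,0,0,0,1],
  [0,0,-0.11,0,0,0,1],
  [0,0,-0.15,0,0,0,1],
  [0,0,-0.18,0,0,0,1],
  [0,0,-0.2,0,0,0,1],
  [0,0,-0.21,0,0,0,1],
  [0,0,-0.21,0,0,0,1],
  [0,0,-0.21,0,0,0,1],
  [0,0,-0.21,0,0,0,1],
])

```text
time: 5.25
eef_pos: [0.4853, -0.3307, 0.3588]
tcp_rot: [-0.001, 0.996, 0.09, -0.001]
ft_force: [-0.3, 0.2, -1.8]
opening: 0.0174
finger_force: 59.0
```

Emit:
apply_moves([
  [0.007,-0.03,0,0,0,1,1],
  [0.014,-0.07,0,0,0,2,1],
  [0.021,-0.115,0,0,0,3,1],
  [0.028,-0.16,0,0,0,4,1],
  [0.035,-0.205,0,0,0,5,1],
  [0.042,-0.25,0,0,0,6,1],
  [0.05,-0.295,0,0,0,7,1],
  [0.06,-0.34,0,0,0,8,1],
  [0.07,-0.38,0,0,0,9.3,1],
  [0.078,-0.405,0,0,0,10.3,1],
])

```text
time: 6.25
eef_pos: [0.4892, 0.0847, 0.3596]
tcp_rot: [-0.0, 1.0, 0.001, -0.0]
ft_force: [0.4, -0.4, -2.2]
opening: 0.0175
finger_force: 59.1
```

Emit:
apply_moves([
  [0,0,0,0,0,0,1],
  [0,0,0,0,0,0,1],
  [0,0,0,0,0,0,1],
  [0,0,0,0,0,0,1],
  [0,0,0,0,0,0,1],
  [0,0,0,0,0,0,1],
  [0,0,0,0,0,0,1],
  [0,0,0,0,0,0,1],
  [0,0,0,0,0,0,1],
  [0,0,0,0,0,0,1],
])

```text
time: 7.25
eef_pos: [0.4899, 0.0815, 0.3603]
tcp_rot: [-0.0, 1.0, 0.0, 0.0]
ft_force: [1.3, 0.8, -1.1]
opening: 0.017
finger_force: 59.2
```

Run:
```python
from h import *
s=bot.sense(); print(np.round(s["eef_pos"],4),s["joint_pos"].round(2),s["tcp_rot"].round(4),s["time"])
a,d,p=grab("wrist"); cv2.imwrite("pics/w3.png",a[:,:,::-1]); np.savez("w3.npz",a=a,d=d,**{k:np.array(p[k]) for k in p})
```

```text
[0.4899 0.0815 0.3603] [ 0.14  0.06 -0.45  1.8   0.03  1.29 -1.89] [-0.e+00  1.e+00  3.e-04  0.e+00] 7.25
```

View pics/w3.png

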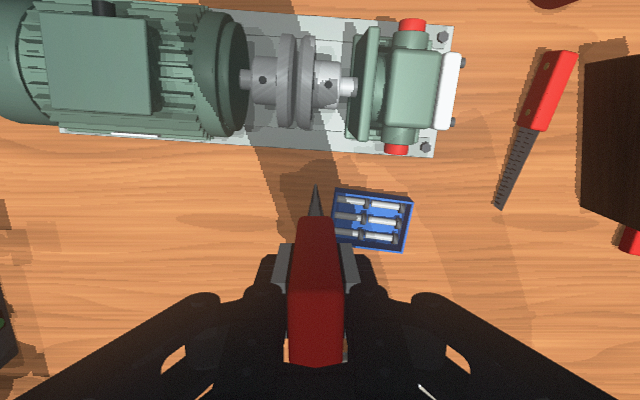

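The pump set lies at the top of the view with its gap near (300,80). The held gauge's tip is at (316,187), upright.

Run:
```python
from h import *
z=np.load("w3.npz"); a,d=z["a"],z["d"]; P=cloud(d,z)
hsv=cv2.cvtColor(a,cv2.COLOR_RGB2HSV)
# plate orientation: grey pts at z~.014, near-edge
m=(np.abs(P[...,2]-.014)<.004)&(hsv[...,1]<60)&(d>0)&(np.arange(400)[:,None]<165)&(np.arange(640)[None]<470)
pl=P[m]; r=cv2.minAreaRect(pl[:,:2].astype(np.float32)*1000); print("plate",m.sum(),r)
g=(hsv[...,0]>50)&(hsv[...,0]<90)&(hsv[...,1]>50)&(P[...,2]>.05)&(np.arange(400)[:,None]<165); 
# lower plate edge line
e=[]
for u in range(200,430,4):
    v=np.where(m[:,u])[0]
    if len(v): e.append(P[v.max(),u,:2])
e=np.array(e); l=cv2.fitLine((e*1000).astype(np.float32),cv2.DIST_HUBER,0,.01,.01).ravel(); print("edge",l, np.degrees(np.arctan2(-l[0],l[1])))
# flange points
f=(P[...,2]>.12)&(P[...,2]<.14)&(hsv[...,1]<50)
f[:,:265]=0;f[:,330:]=0;f[150:]=0
q=P[f]; print("fl",f.sum(),np.percentile(q,[2,50,98],0).round(4).tolist())
for v in range(60,110,6):
    print(v,[ (u,int(a[v,u].mean()),*(P[v,u]*1000).astype(int)) for u in range(276,318,3)])
cv2.imwrite("pics/c3.png",cv2.resize(a[20:140,230:380,::-1],(750,600),interpolation=cv2.INTER_CUBIC))
```

```text
plate 10745 ((580.8912353515625, 169.552490234375), (518.5115356445312, 169.76678466796875), 86.14891815185547)
edge [6.7998067e-02 9.9768543e-01 4.9268433e+02 1.0922517e+02] -3.8990107
fl 2165 [[0.5437, 0.084, 0.1206], [0.5772, 0.105, 0.1306], [0.6096, 0.121, 0.1352]]
60 [(276, 118, np.int64(599), np.int64(123), np.int64(99)), (279, 144, np.int64(596), np.int64(117), np.int64(131)), (282, 141, np.int64(596), np.int64(114), np.int64(130)), (285, 139, np.int64(596), np.int64(111), np.int64(129)), (288, 131, np.int64(596), np.int64(108), np.int64(130)), (291, 116, np.int64(596), np.int64(105), np.int64(128)), (294, 70, np.int64(598), np.int64(104), np.int64(104)), (297, 85, np.int64(603), np.int64(103), np.int64(49)), (300, 127, np.int64(596), np.int64(96), np.int64(128)), (303, 145, np.int64(596), np.int64(93), np.int64(130)), (306, 144, np.int64(596), np.int64(90), np.int64(128)), (309, 143, np.int64(596), np.int64(87), np.int64(130)), (312, 143, np.int64(596), np.int64(84), np.int64(130)), (315, 105, np.int64(599), np.int64(81), np.int64(91))]
66 [(276, 138, np.int64(592), np.int64(
[... 5594 characters left out ...]
p.int64(119), np.int64(126)), (282, 125, np.int64(549), np.int64(116), np.int64(125)), (285, 127, np.int64(549), np.int64(113), np.int64(124)), (288, 102, np.int64(549), np.int64(110), np.int64(124)), (291, 74, np.int64(549), np.int64(107), np.int64(116)), (294, 80, np.int64(547), np.int64(107), np.int64(60)), (297, 115, np.int64(549), np.int64(100), np.int64(122)), (300, 127, np.int64(549), np.int64(97), np.int64(125)), (303, 124, np.int64(549), np.int64(94), np.int64(125)), (306, 133, np.int64(549), np.int64(91), np.int64(126)), (309, 132, np.int64(550), np.int64(88), np.int64(127)), (312, 77, np.int64(546), np.int64(86), np.int64(15)), (315, 87, np.int64(546), np.int64(82), np.int64(12))]
```

View pics/c3.png

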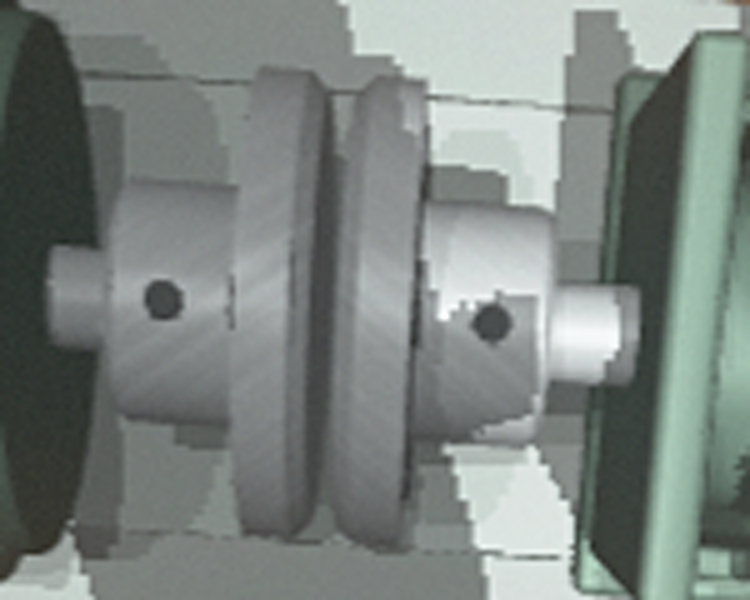

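Run:
```python
from h import *
z=np.load("w3.npz"); a,d=z["a"],z["d"]
for v in (76,80,84): print(v,[(u,int(a[v,u].mean()),round(ray(z,u,v,.135)[1]*1000,1),round(ray(z,u,v,.131)[1]*1000,1)) for u in range(272,315) if u<278 or 285<u<302 or u>309])
print("x row",[(v,ray(z,295,v,.135)[0].round(4)) for v in (76,80,84)])
# tip: topmost dark pixel of blade
g=a[175:215,300:332].mean(2).astype(int)
for v in (0,4,8,10,12,14,18,24): print(175+v,g[v].tolist())
for v in (184,186,188): print(v,ray(z,316,v,.2443).round(4))
```

```text
76 [(272, 156, np.float64(124.6), np.float64(125.0)), (273, 154, np.float64(123.6), np.float64(124.0)), (274, 156, np.float64(122.6), np.float64(123.0)), (275, 142, np.float64(121.6), np.float64(122.0)), (276, 127, np.float64(120.6), np.float64(121.0)), (277, 173, np.float64(119.6), np.float64(120.0)), (286, 171, np.float64(110.7), np.float64(111.0)), (287, 143, np.float64(109.7), np.float64(110.0)), (288, 101, np.float64(108.7), np.float64(109.0)), (289, 116, np.float64(107.7), np.float64(108.0)), (290, 119, np.float64(106.7), np.float64(107.0)), (291, 110, np.float64(105.7), np.float64(106.0)), (292, 77, np.float64(104.8), np.float64(105.0)), (293, 68, np.float64(103.8), np.float64(104.0)), (294, 72, np.float64(102.8), np.float64(103.0)), (295, 70, np.float64(101.8), np.float64(102.0)), (296, 77, np.float64(100.8), np.float64(101.0)), (297, 108, np.float64(99.8), np.float64(100.0)), (298, 129, np.float64(98.8), np.float64(99.0)), (299, 129, np.float64(97.8), np.float64(98.0)), (300, 131, np.float64(96.8), np.float64(97.0)), (301, 158, np.float64(95.8), np.float64(96.0)), (310, 172,
[... 3414 characters left out ...]
79, 79, 81, 77, 67, 72, 70, 71, 80, 81, 79, 80, 81, 78, 76, 78, 76, 82, 79, 80, 83, 84]
187 [86, 85, 85, 83, 85, 82, 82, 81, 84, 85, 85, 83, 83, 77, 60, 74, 58, 58, 87, 84, 84, 84, 81, 82, 84, 80, 83, 86, 84, 81, 83, 81]
189 [80, 81, 82, 82, 79, 81, 82, 80, 82, 82, 83, 87, 78, 56, 63, 73, 63, 58, 83, 86, 84, 83, 85, 84, 85, 84, 84, 84, 83, 84, 83, 85]
193 [81, 83, 83, 79, 84, 82, 79, 81, 81, 79, 80, 83, 72, 49, 64, 73, 66, 39, 61, 83, 83, 80, 81, 77, 80, 82, 79, 79, 77, 80, 77, 79]
199 [81, 82, 81, 80, 81, 82, 83, 80, 80, 81, 80, 58, 45, 63, 74, 70, 71, 63, 57, 56, 71, 80, 80, 79, 81, 81, 81, 81, 80, 79, 82, 81]
184 [0.4978 0.0812 0.2443]
186 [0.4962 0.0812 0.2443]
188 [0.4947 0.0812 0.2443]
```

Emit:
apply_moves([
  [0.03,-0.007,0,0,0,1.3,1],
  [0.06,-0.014,0,0,0,2.6,1],
  [0.0875,-0.0218,0.01,0,0,3.9,1],
  [0.0875,-0.0218,0.035,0,0,3.9,1],
  [0.0875,-0.0218,0.06,0,0,3.9,1],
  [0.0875,-0.0218,0.08,0,0,3.9,1],
  [0.0875,-0.0218,0.085,0,0,3.9,1],
  [0.0875,-0.0218,0.085,0,0,3.9,1],
  [0.0875,-0.0218,0.085,0,0,3.9,1],
  [0.0875,-0.0218,0.085,0,0,3.9,1],
])

```text
time: 8.3
eef_pos: [0.5779, 0.1035, 0.2766]
tcp_rot: [-0.0, 0.999, -0.034, 0.001]
ft_force: [-0.0, -0.3, -2.2]
opening: 0.0175
finger_force: 59.2
```

Run:
```python
from h import *
s=bot.sense(); print(s["ft_force"],s["wrist_torque"]); plan([.5775,.1033,.275],-3.9)
for n in("wrist","side","scene"):
    a,d,p=grab(n); np.savez(n+"4.npz",a=a,d=d,**{k:np.array(p[k]) for k in p})
    c={"wrist":(140,20,360,270),"side":(200,180,140,116),"scene":(350,100,120,120)}[n]
    t=cv2.resize(a[c[1]:c[1]+c[3],c[0]:c[0]+c[2],::-1],(400,300) if n!="wrist" else (400,300),interpolation=cv2.INTER_CUBIC); cv2.imwrite(f"pics/{n}4.png",t)
i=[cv2.imread(f"pics/{n}4.png") for n in("wrist","side","scene")]
cv2.imwrite("pics/all4.png",np.vstack([np.hstack(i[:2]),np.hstack([i[2],i[2]*0])]))
```

```text
[-0.00796208 -0.25513479 -2.21617137] [ 0.07379457 -0.01173177  0.00458281]
shift mm [-0.4  0.2  1.6] turn [-0.03 -0.1   0.02] at [0.5779 0.1035 0.2766] yaw -3.88 t 8.3
```

View pics/all4.png

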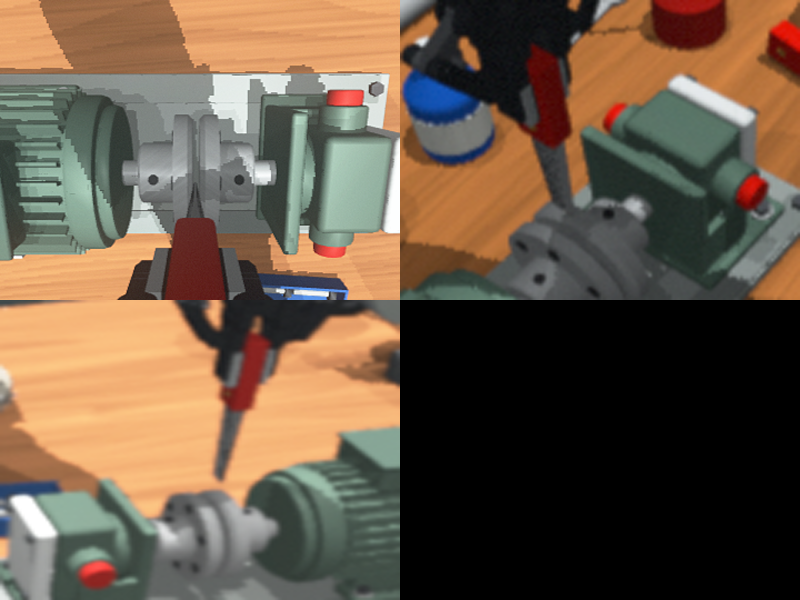

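The tip stands right above the gap (wrist crop about (193,190), between the flanges). I'll lower it gently and watch the forces.

Emit:
apply_moves([
  [0,0,0.008,0,0,0,1],
  [0,0,0.016,0,0,0,1],
  [0,0,0.024,0,0,0,1],
  [0,0,0.032,0,0,0,1],
  [0,0,0.038,0,0,0,1],
  [0,0,0.043,0,0,0,1],
  [0,0,0.045,0,0,0,1],
  [0,0,0.045,0,0,0,1],
  [0,0,0.045,0,0,0,1],
  [0,0,0.045,0,0,0,1],
])

```text
time: 9.45
eef_pos: [0.5775, 0.1034, 0.2307]
tcp_rot: [-0.0, 0.999, -0.034, 0.0]
ft_force: [0.3, 0.3, -0.7]
opening: 0.0174
finger_force: 59.2
```

```bash
cat >> h.py <<'E'
def forces(n=6):
    F=[];T=[];X=[]
    for i in range(n):
        s=bot.sense();F.append(s["ft_force"]);T.append(s["wrist_torque"]);X.append(s["eef_pos"])
        a,d,p=(grab("wrist")) if i<n else None
    F=np.array(F);print("F",F.mean(0).round(2),"sd",F.std(0).round(2),"T",np.mean(T,0).round(3),"X",np.mean(X,0).round(4),"grip",round(float(s["finger_force"]),1),"t",s["time"])
    return a,d,p
E
python3 -c "
from h import *
a,d,p=forces()
for v in (130,150,160): print(v,a[v,260:330].mean(1).astype(int).tolist())"
```

```text
F [ 0.06  0.18 -1.34] sd [0.47 0.37 0.49] T [0.009 0.    0.008] X [0.5775 0.1034 0.2306] grip 59.2 t 9.7
130 [139, 136, 140, 140, 136, 137, 139, 137, 138, 139, 139, 136, 138, 136, 140, 138, 140, 140, 139, 140, 137, 138, 141, 145, 158, 159, 159, 157, 156, 158, 157, 158, 152, 130, 118, 123, 122, 124, 123, 121, 121, 123, 123, 122, 122, 121, 120, 115, 107, 102, 97, 99, 107, 111, 122, 142, 141, 140, 145, 136, 113, 105, 109, 113, 115, 125, 126, 126, 125, 123]
150 [138, 136, 140, 140, 140, 138, 138, 140, 137, 137, 140, 139, 137, 138, 138, 141, 139, 138, 142, 139, 136, 140, 138, 139, 139, 139, 138, 140, 140, 141, 126, 114, 160, 157, 156, 157, 157, 158, 159, 154, 153, 154, 151, 155, 156, 156, 149, 135, 128, 126, 128, 121, 110, 101, 110, 120, 142, 143, 137, 119, 120, 138, 138, 141, 140, 143, 155, 160, 156, 157]
160 [133, 131, 132, 129, 128, 129, 129, 130, 130, 127, 129, 130, 127, 128, 130, 130, 128, 131, 131, 130, 128, 126, 128, 127, 130, 128, 125, 129, 126, 126, 130, 146, 166, 164, 162, 162, 161, 162, 160, 163, 162, 160, 159, 159, 160, 160, 153, 130, 132, 131, 135, 133, 113, 102, 110, 107, 119, 142, 130, 108, 118, 146, 148, 146, 145, 147, 162, 168, 168, 166]
```

Emit:
apply_moves([
  [0,0,0.003,0,0,0,1],
  [0,0,0.006,0,0,0,1],
  [0,0,0.009,0,0,0,1],
  [0,0,0.012,0,0,0,1],
  [0,0,0.014,0,0,0,1],
  [0,0,0.014,0,0,0,1],
  [0,0,0.014,0,0,0,1],
  [0,0,0.014,0,0,0,1],
  [0,0,0.014,0,0,0,1],
  [0,0,0.014,0,0,0,1],
])

```text
time: 10.75
eef_pos: [0.5774, 0.1034, 0.2164]
tcp_rot: [-0.0, 0.999, -0.034, 0.0]
ft_force: [0.2, 0.3, -2.1]
opening: 0.0173
finger_force: 59.2
```

```bash
python3 -c "
from h import *
forces(10)"
```

```text
F [ 0.15 -0.05 -1.69] sd [0.5  0.37 0.48] T [-0.012  0.007 -0.016] X [0.5774 0.1034 0.2164] grip 59.2 t 11.2
```

Emit:
apply_moves([
  [0,0,0.001,0,0,0,1],
  [0,0,0.002,0,0,0,1],
  [0,0,0.003,0,0,0,1],
  [0,0,0.004,0,0,0,1],
  [0,0,0.005,0,0,0,1],
  [0,0,0.005,0,0,0,1],
  [0,0,0.005,0,0,0,1],
  [0,0,0.005,0,0,0,1],
  [0,0,0.005,0,0,0,1],
  [0,0,0.005,0,0,0,1],
])

```text
time: 12.25
eef_pos: [0.5774, 0.1033, 0.2113]
tcp_rot: [0.0, 0.999, -0.034, -0.0]
ft_force: [-0.7, -1.2, -1.7]
opening: 0.0175
finger_force: 59.1
```

```bash
python3 -c "
from h import *
forces(10)"
```

```text
F [-0.36 -1.29 -2.22] sd [0.49 0.68 0.53] T [-0.407  0.077 -0.007] X [0.5774 0.1033 0.2113] grip 59.1 t 12.7
```

Emit:
apply_moves([
  [0,0.0002,0,0,0,0,1],
  [0,0.0004,0,0,0,0,1],
  [0,0.0004,0.001,0,0,0,1],
  [0,0.0004,0.002,0,0,0,1],
  [0,0.0004,0.003,0,0,0,1],
  [0,0.0004,0.003,0,0,0,1],
  [0,0.0004,0.003,0,0,0,1],
  [0,0.0004,0.003,0,0,0,1],
  [0,0.0004,0.003,0,0,0,1],
  [0,0.0004,0.003,0,0,0,1],
])

```text
time: 13.75
eef_pos: [0.5774, 0.103, 0.2084]
tcp_rot: [-0.0, 0.999, -0.034, 0.0]
ft_force: [-0.1, 0.2, -0.6]
opening: 0.0175
finger_force: 59.2
```

```bash
python3 -c "
from h import *
forces(10)"
```

```text
F [ 0.08 -0.22 -1.48] sd [0.39 0.34 0.66] T [-0.018 -0.004 -0.002] X [0.5774 0.103  0.2084] grip 59.2 t 14.2
```

Emit:
apply_moves([
  [0,0,0.001,0,0,0,1],
  [0,0,0.002,0,0,0,1],
  [0,0,0.003,0,0,0,1],
  [0,0,0.003,0,0,0,1],
  [0,0,0.003,0,0,0,1],
  [0,0,0.003,0,0,0,1],
  [0,0,0.003,0,0,0,1],
  [0,0,0.003,0,0,0,1],
  [0,0,0.003,0,0,0,1],
  [0,0,0.003,0,0,0,1],
])

```text
time: 15.25
eef_pos: [0.5774, 0.1029, 0.2053]
tcp_rot: [-0.0, 0.999, -0.034, 0.0]
ft_force: [-0.1, -1.0, -1.4]
opening: 0.0173
finger_force: 59.2
```

```bash
python3 -c "
from h import *
forces(8)"
```

```text
F [-0.3  -0.96 -1.57] sd [0.31 0.65 0.32] T [-0.219  0.07   0.002] X [0.5774 0.1029 0.2054] grip 59.2 t 15.6
```

Emit:
apply_moves([
  [0,0.0003,0,0,0,0,1],
  [0,0.0005,0,0,0,0,1],
  [0,0.0005,0.001,0,0,0,1],
  [0,0.0005,0.002,0,0,0,1],
  [0,0.0005,0.003,0,0,0,1],
  [0,0.0005,0.003,0,0,0,1],
  [0,0.0005,0.003,0,0,0,1],
  [0,0.0005,0.003,0,0,0,1],
  [0,0.0005,0.003,0,0,0,1],
  [0,0.0005,0.003,0,0,0,1],
])

```text
time: 16.65
eef_pos: [0.5774, 0.1026, 0.2023]
tcp_rot: [-0.0, 0.999, -0.034, 0.0]
ft_force: [1.3, 2.6, -2.6]
opening: 0.0171
finger_force: 59.0
```

```bash
python3 -c "
from h import *
forces(6)"
```

```text
F [ 1.32  2.99 -2.63] sd [0.12 0.7  0.55] T [ 0.908 -0.376  0.01 ] X [0.5774 0.1026 0.2023] grip 59.0 t 16.9
```

Emit:
apply_moves([
  [0,-0.0001,0.0005,0,0,0,1],
  [0,-0.0001,0.001,0,0,0,1],
  [0,-0.0001,0.0015,0,0,0,1],
  [0,-0.0001,0.002,0,0,0,1],
  [0,-0.0001,0.0025,0,0,0,1],
  [0,-0.0001,0.003,0,0,0,1],
  [0,-0.0001,0.003,0,0,0,1],
  [0,-0.0001,0.003,0,0,0,1],
  [0,-0.0001,0.003,0,0,0,1],
  [0,-0.0001,0.003,0,0,0,1],
])

```text
time: 17.95
eef_pos: [0.5774, 0.1026, 0.1994]
tcp_rot: [-0.0, 0.999, -0.034, 0.0]
ft_force: [-0.6, 4.0, 1.8]
opening: 0.0174
finger_force: 59.7
```

```bash
python3 -c "
from h import *
forces(6)"
```

```text
F [0.85 4.4  2.19] sd [0.85 0.43 0.34] T [ 1.322 -0.282 -0.028] X [0.5774 0.1026 0.1994] grip 59.6 t 18.2
```

Emit:
apply_moves([
  [0,-0.0001,0.0005,0,0,0,1],
  [0,-0.0002,0.001,0,0,0,1],
  [0,-0.0003,0.0015,0,0,0,1],
  [0,-0.0004,0.002,0,0,0,1],
  [0,-0.0004,0.0025,0,0,0,1],
  [0,-0.0004,0.003,0,0,0,1],
  [0,-0.0004,0.0035,0,0,0,1],
  [0,-0.0004,0.004,0,0,0,1],
  [0,-0.0004,0.004,0,0,0,1],
  [0,-0.0004,0.004,0,0,0,1],
])

```text
time: 19.25
eef_pos: [0.5773, 0.1029, 0.1953]
tcp_rot: [0.0, 0.999, -0.034, -0.0]
ft_force: [0.7, 3.2, 2.7]
opening: 0.0171
finger_force: 60.0
```

```bash
python3 -c "
from h import *
forces(6)"
```

```text
F [0.96 2.98 2.19] sd [0.61 0.47 0.31] T [ 0.896 -0.179  0.005] X [0.5773 0.1029 0.1953] grip 59.9 t 19.5
```

Emit:
apply_moves([
  [0,-0.0001,0.0005,0,0,0,1],
  [0,-0.0002,0.001,0,0,0,1],
  [0,-0.0003,0.0015,0,0,0,1],
  [0,-0.0004,0.002,0,0,0,1],
  [0,-0.0004,0.0025,0,0,0,1],
  [0,-0.0004,0.003,0,0,0,1],
  [0,-0.0004,0.0035,0,0,0,1],
  [0,-0.0004,0.004,0,0,0,1],
  [0,-0.0004,0.004,0,0,0,1],
  [0,-0.0004,0.004,0,0,0,1],
])

```text
time: 20.55
eef_pos: [0.5774, 0.1033, 0.1913]
tcp_rot: [0.0, 0.999, -0.034, -0.0]
ft_force: [-0.3, 0.6, 2.1]
opening: 0.0174
finger_force: 59.9
```

```bash
python3 -c "
from h import *
forces(6)"
```

```text
F [0.44 0.52 2.39] sd [0.57 0.37 0.37] T [ 0.171 -0.179 -0.004] X [0.5774 0.1033 0.1913] grip 59.8 t 20.8
```

Emit:
apply_moves([
  [0,-0.0001,0.0005,0,0,0,1],
  [0,-0.0001,0.001,0,0,0,1],
  [0,-0.0001,0.0015,0,0,0,1],
  [0,-0.0001,0.002,0,0,0,1],
  [0,-0.0001,0.0025,0,0,0,1],
  [0,-0.0001,0.003,0,0,0,1],
  [0,-0.0001,0.003,0,0,0,1],
  [0,-0.0001,0.003,0,0,0,1],
  [0,-0.0001,0.003,0,0,0,1],
  [0,-0.0001,0.003,0,0,0,1],
])

```text
time: 21.85
eef_pos: [0.5774, 0.1035, 0.1883]
tcp_rot: [-0.0, 0.999, -0.034, 0.0]
ft_force: [0.1, 0.2, 4.3]
opening: 0.0171
finger_force: 60.1
```

```bash
python3 -c "
from h import *
forces(8)
s=bot.sense();print(rot(s['tcp_rot']).as_matrix().round(3).tolist())"
```

```text
F [ 0.66 -0.17  4.02] sd [0.46 0.38 0.39] T [-0.013 -0.124  0.001] X [0.5774 0.1035 0.1883] grip 60.1 t 22.2
[[0.998, -0.068, 0.0], [-0.068, -0.998, 0.0], [0.0, -0.0, -1.0]]
```

Run:
```python
from h import *
a,d,p=grab("wrist"); b,e,q=grab("scene")
cv2.imwrite("pics/f.png",np.hstack([cv2.resize(a[90:270,200:440,::-1],(400,300),interpolation=cv2.INTER_CUBIC),cv2.resize(b[120:240,340:500,::-1],(400,300),interpolation=cv2.INTER_CUBIC)]))
P=cloud(d,p); hsv=cv2.cvtColor(a,cv2.COLOR_RGB2HSV)
for v in (150,160,170):
    r=[(u,int(a[v,u].mean()),round(P[v,u,1]*1000,1),round(P[v,u,2]*1000)) for u in range(270,350) if .115<P[v,u,2]<.14 and .07<P[v,u,1]<.13]
    print(v,P[v,300,0].round(3),r[:2],[x for x in r[1:-1] if abs(x[1]-int(a[v,x[0]-1].mean()))>14],r[-2:])
```

```text
150 0.618 [(341, 155, np.float64(85.2), 115)] [] [(341, 155, np.float64(85.2), 115)]
160 0.612 [(285, 144, np.float64(119.7), 120), (286, 168, np.float64(119.1), 119)] [(286, 168, np.float64(119.1), 119), (303, 147, np.float64(108.8), 120)] [(344, 167, np.float64(84.0), 120), (345, 155, np.float64(83.4), 119)]
170 0.607 [(285, 176, np.float64(119.8), 124), (286, 175, np.float64(119.1), 125)] [(303, 149, np.float64(109.1), 123), (322, 156, np.float64(97.7), 121)] [(345, 178, np.float64(84.0), 124), (346, 163, np.float64(83.4), 124)]
```

View pics/f.png

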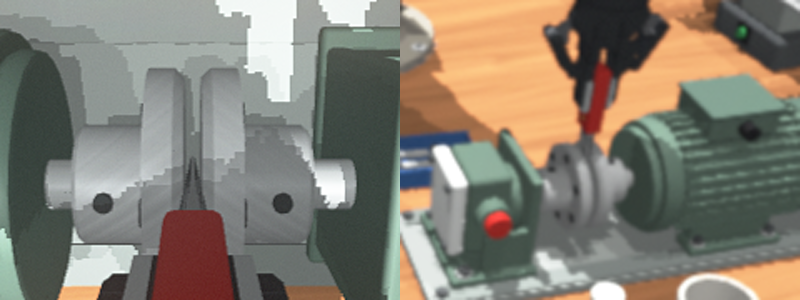

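The blade sits snugly in the gap (wrist crop (193,180)), with the flange pushed back by an estimated 0.7 mm and side forces balanced. I'm handing in.

```bash
python3 -c "
from h import *
s=bot.sense();print(s['ft_force'],s['finger_force'],s['time']);print(bot.sign_off())"
```

```text
[0.94085136 0.42018746 4.45426476] 60.128581523895264 22.35
the job is handed in; nothing more can be done
None
```

The small taper gauge is held still and upright in the coupling gap at snug depth, with about 5.5 N of drag and an estimated 0.7 mm of motor-flange give. The job was handed in at 22.4 s; no verdict was returned. The two larger look-alike gauges had fallen over by the first wrist picture, apparently on their own.

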